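# Rosewood modelling tool into the bisque vase

## Task

Take the dark red-brown rosewood modelling tool out of the green organiser and stand it in the pinkish, unglazed bisque vase, foot down on the bottom and tapered end up. Leave the vase standing upright where it is and leave the pale beech tool in its slot.

Things in the scene. Friction and masses are not known exactly. Their poses are not given: they have to be found in the camera images.
- rosewood_tool: Dark red-brown rosewood modelling tool: straight round stick 175 mm long, 14 mm thick up to 150 mm from its flat foot, then tapering to a 6 mm tip; 30 g. Origin: centre of the foot; z runs along the stick to the tip. Starts foot down in a slot, leaning 20 degrees to the organiser's front (-x); its top 75 mm are free: grip at 120 to 145 mm from the foot, in line with the stick, and draw it out along it.
- beech_tool: Pale yellowish beech modelling tool: straight round stick 175 mm long, 14 mm thick up to 150 mm from its flat foot, then tapering to a 6 mm tip; 30 g. Origin: centre of the foot; z runs along the stick to the tip. Starts foot down in a slot, leaning 20 degrees to the organiser's front (-x); its top 75 mm are free, and it is to stay there.
- vase: Pinkish unglazed bisque vase, loose, 0.4 kg, round, open at the top, 105 mm tall; belly 82 mm wide, neck 56 mm wide at 90 mm height, rim 62 mm. Wall 4 mm: the narrowest free opening is 48 mm across; flat inner floor 6 mm above the table. Origin: centre of its underside; z up along its axis.
- organiser: Green plastic organiser, fixed, 150 mm deep (x, to its back), 210 mm wide (y); origin: centre of underside. Open tray below, sloping tier above with 3 slots 55 mm apart; the two tools (either way round) in the outer ones, the middle empty. Their feet are 47 mm above the bench; a board in front reaches 98 mm up the stick, low fins beside it 90 mm; behind the foot is a 15 mm lip. Top 145 mm high.
Mind the look-alikes: they are no part of the job. Leave any purple or yellow look-alike of the vase alone.

How it is judged (in metres and radians):
At the end, for the whole second after the job is handed in: Rosewood tool at rest in the vase, tapered end up, foot centre under 25 mm above the vase's underside and within 35 mm of its axis, leaning under 34 degrees (against the rim is fine). Vase upright within 6 degrees, moved under 50 mm; beech tool moved under 30 mm (z of rosewood_tool in the frame of vase between -0.005 and 0.025 m and horizontal distance between rosewood_tool and vase below 0.035 m and angle between rosewood_tool's own z axis and vertical below 0.6 rad and linear speed of rosewood_tool below 0.02 m/s and angle between vase's own z axis and vertical below 0.1 rad and distance of vase from where it was at the start of the episode below 0.05 m and distance of beech_tool from where it was at the start of the episode below 0.03 m); the robot touches nothing.
It fails at once if the vase is tipped over (more than 30 degrees) (angle between vase's own z axis and vertical above 0.52 rad).
It also fails if it takes over 54 s, if anything falls off the work surface, if the arm or the gripper's body presses on something with over 40 N, if the wrist force passes 120 N, or if a joint passes its speed limit or range.

## Robot

A 6-joint arm with a two-finger parallel gripper is mounted at the origin on the work surface. World frame = base frame: x ahead of the robot, y to its left, z up, the work surface at z = 0. Lengths are in mm, angles in rad, forces in N, time in s.
With the tool pointing down it reaches from about 350 to 875 mm from the base axis. Payload 4.2 kg.
Tool frame: the origin (TCP) lies between the finger pads; the fingertips stand 17 mm ahead of it and the grasp point (between the pads) lies 2 mm behind it (nose_length is the distance from the TCP to the fingertips, in mm); z points along the fingers, y is the direction in which the jaws open and shut (so a half turn about z gives the same grasp; the last joint's range is limited). The gripper opens to 85 mm and grips with 20 to 120 N. Pads are 22 mm wide; open, the fingers measure 114 mm over their backs; the gripper's body (76 mm by 85 mm) begins 54 mm behind the grasp point. The pads swing forward as they close: fully open they stand 13 mm farther back than shut.
Start: joints at [1.537, 0.385, 0.008, 0, -1.194, -0.259], TCP at [180.364, 598.388, 248.312] pointing down, gripper open.
Joint ranges: [-3.14, 3.14], [-1.21, 2.06], [-1.07, 1.41], [-3.16, 2.05], [-2.99, -0.16], [-3.1, 3.1]. Speed limits (rad/s): [2.79, 2.79, 3.14, 3.14, 3.14, 3.14].

## Interface

Orientations are given as a unit quaternion [x, y, z, w].
In Python, from bench import * gives the robot as it stands.
- The arm moves only by the tool jog_arm, never from a script. Its argument "increments" is a list of rows, each a list of 4 numbers: the shift along the tool's x, y, z in m, then the turn about the tool's z in degrees. A call has 1 to 10 rows; each row is the pose to reach, as a shift and turn from the pose measured when the call began, along the tool's axes at that moment; what a row does not reach only later rows make up. A row lasts 1/8 s, in which the tool goes at most 62.5 mm and 10.7 degrees, less where a joint would pass 70% of its speed; a pose out of reach is approached as far as the arm can. A call with a gripper value outside its range is refused whole. "hand" is the gripper's target within -1 to 1 (fully open at 1, half-way at 0, shut at -1), set as the call begins (left out, the last holds). The fingers move at their own pace and stop on an object; the grip force is fixed at half the most. Time passes only in rows, so rows that repeat a pose let the fingers close. It gives the time, the measured TCP pose, the force and the opening at its end, in the units of the state.
- read_state(): the state, without advancing time (a new reading comes with each control period).
- get_image(name): name is "scene" or "top"; returns the picture (420x560x3 uint8, red, green, blue); there is no depth.
- calibration(name): a dict with "fx", "fy", "cx", "cy" (pixels), "D" ([k1, k2, p1, p2, k3] as OpenCV has them; the pictures are not rectified), "position" and "rotation" of the camera in the world. Camera axes: x right, y up, looking along -z (the intrinsics and any distortion apply to the point x, -y, -z); pixel columns grow to the right and rows downward; lengths in mm; the calibration is good to about 2 mm. A picture is of the moment at which its call begins. calibration takes no time and is no camera call.
- job_done(): hands the job in, once; it reports no verdict.
The state is a dict: "clock": time; "joints": joint angles; "joint_vel": joint speeds; "joint_efforts": joint torques, N m; "position": TCP position; "ee_rot": TCP orientation; "contact_force": force on the tool from outside, world axes, zero at the start; "wrist_torque": the same for the moment, N m; "gripper_width": finger opening in mm.
Only numpy, scipy, OpenCV 4.12 (cv2) and the standard library are available. Lean on these libraries where they do the work, as an engineer would, in place of code of your own. Each camera call takes 0.05 s, during which the arm holds its last target.

## Working session

There is one attempt and no reset: what is moved stays moved. The work goes in short steps, Python scripts to look and compute and a tool call to move; the robot and the scene stay as the last step left them, time stands still between calls to the robot, and variables do not carry over. Pictures are saved under pics/ and viewed, and the job is handed in when it is done.

Besides the shell and the picture viewer there is one more tool, called after ">>>" as a command line: name --pt "numbers of a row" for each row, then --argument value for the rest. jog_arm: Moves the arm, as the interface text tells. Its arguments: {"type":"object","properties":{"increments":{"type":"array"},"hand":{"type":"number"}},"required":["increments"]}

```bash
mkdir -p pics; ls; python3 - <<'E'
from bench import *
import cv2
for n in ("scene","top"):
    cv2.imwrite(f"pics/{n}0.png",get_image(n)[:,:,::-1]); print(n,calibration(n))
print(read_state())
E
```

```text
pics
scene {'fx': 417.74410284833084, 'fy': 417.74410284833084, 'cx': 287.34710770909487, 'cy': 203.73063986301145, 'D': array([-0.11270978,  0.        ,  0.        ,  0.        ,  0.        ]), 'position': array([ 870.51290002, -454.30190153,  708.75883343]), 'rotation': array([0.32840402, 0.11508057, 0.30288935, 0.88722337])}
top {'fx': 458.57163636220787, 'fy': 458.57163636220787, 'cx': 281.18558204911034, 'cy': 212.90051443710388, 'D': array([-0.03498779,  0.        ,  0.        ,  0.        ,  0.        ]), 'position': array([412.85492188, -30.30772179, 818.47845363]), 'rotation': array([ 0.05287922, -0.05193489, -0.70363738,  0.70668309])}
{'clock': 0.1, 'joints': array([ 1.53660114e+00,  3.85484365e-01,  6.77643179e-03, -4.31788159e-04,
       -1.19401615e+00, -2.58600796e-01]), 'joint_vel': array([-0.00031841, -0.00068066,  0.00289156,  0.00075688,  0.00054301,
        0.00063341]), 'joint_efforts': array([-7.26309099e-04, -3.93317306e+01,  1.88930851e+01,  4.19803530e+00,
       -2.61287540e-03,  5.29755312e-06]), 'position': array([180.23535206, 597.94043579, 247.33403997]), 'ee_rot': array([ 9.89290841e-01, -1.45954315e-01, -9.14881936e-05,  9.80288166e-04]), 'contact_force': array([-0.40024026, -0.67022055,  0.25600475]), 'wrist_torque': array([ 0.02601676, -0.00875413,  0.01327342]), 'gripper_width': 85.33456177393609}
```

View pics/scene0.png

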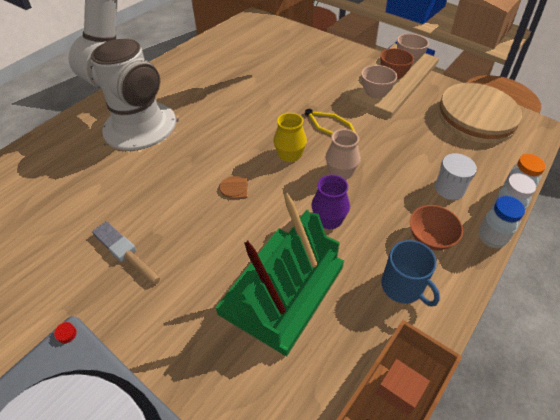

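View pics/top0.png

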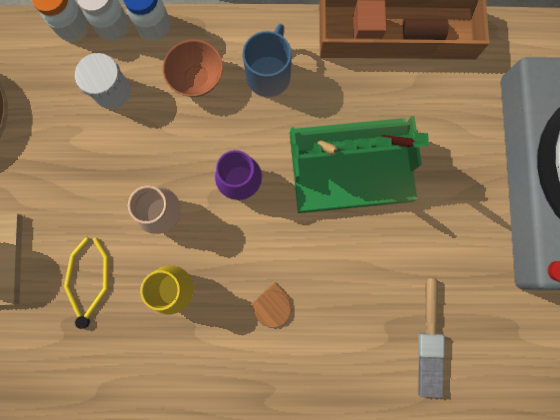

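The scene picture shows the rosewood stick from about (248,243) to (283,312) and the beech stick near (290,197). The vase candidates in the top view are pinkish (150,207), purple (238,172) and yellow (167,290). In the scene view they are at (343,152), (331,202) and (290,137). The pinkish one at (150,207) fits the bisque description. The small pinkish cups at the back are on a shelf and much smaller. I'll confirm with one crop and measure.

```bash
cat > h.py <<'E'
from bench import *
import cv2, numpy as np
from scipy.spatial.transform import Rotation as Ro
def ray(n,uv):
    c=calibration(n);K=np.array([[c['fx'],0,c['cx']],[0,c['fy'],c['cy']],[0,0,1.]])
    p=cv2.undistortPoints(np.array(uv,float).reshape(-1,1,2),K,c['D'])[:,0]
    d=np.c_[p[:,0],-p[:,1],-np.ones(len(p))]
    return c['position'],Ro.from_quat(c['rotation']).apply(d)
def onz(n,uv,z):
    o,d=ray(n,uv); return o+d*((z-o[2])/d[:,2])[:,None]
def tri(a,b):
    o1,d1=ray('scene',[a]);o2,d2=ray('top',[b]);d1=d1[0]/np.linalg.norm(d1);d2=d2[0]/np.linalg.norm(d2)
    s=np.linalg.lstsq(np.c_[d1,-d2],o2-o1,rcond=None)[0]
    p,q=o1+s[0]*d1,o2+s[1]*d2
    return (p+q)/2,np.linalg.norm(p-q)
def plane_normal(n,a,b):
    o,d=ray(n,[a,b]); m=np.cross(d[0],d[1]); return o,m/np.linalg.norm(m)
E
python3 - <<'E'
from h import *
s=cv2.imread('pics/scene0.png');t=cv2.imread('pics/top0.png')
cr=lambda im,x,y,w,h:cv2.resize(im[y:y+h,x:x+w],(400,600*0+int(400*h/w)),interpolation=cv2.INTER_CUBIC)
a=np.hstack([cr(s,225,120,140,200),cr(t,100,130,120,120*200//140)[:571] if 0 else cv2.resize(t[100:225,275:435],(400,571*0+571))])
cv2.imwrite('pics/c1.png',a); 
cv2.imwrite('pics/c2.png',np.hstack([cr(s,320,125,50,60),cr(t,120,175,60,72)]))
for n,im in(('s',s),('t',t)):
    h=cv2.cvtColor(im,cv2.COLOR_BGR2HSV)
    m=((h[...,0]<8)|(h[...,0]>172))&(h[...,1]>150)&(h[...,2]<130)
    m=m.astype(np.uint8)
    k,l,st,ce=cv2.connectedComponentsWithStats(m)
    for i in range(1,k):
        if st[i,4]>25: print(n,st[i],ce[i])
E
```

```text
s [246 242  39  72 495] [264.13131313 276.22424242]
s [ 58 338  15   6  37] [ 65.94594595 340.51351351]
t [383 135  30  12 160] [400.99375 140.65   ]
```

View pics/c1.png

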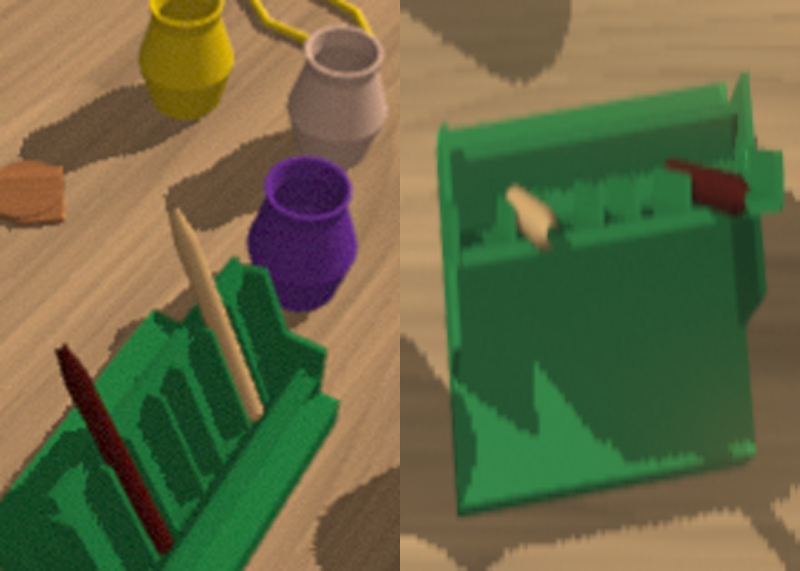

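View pics/c2.png

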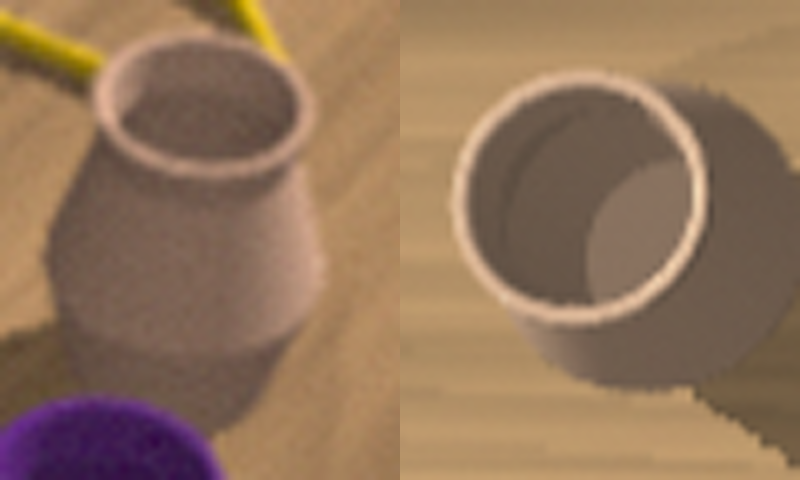

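The crops confirm the pinkish vase with its rim around (147,204) in the top view and (346,138) in the scene view. They also show the dark red stick in the slot nearest the pan side. In the top view its tip is at about (382,135).

```bash
python3 - <<'E'
from h import *
ims={'scene':cv2.imread('pics/scene0.png'),'top':cv2.imread('pics/top0.png')}
bx={'scene':(246,242,39,72),'top':(381,133,34,16)}
pl={};ends={}
for n,im in ims.items():
    h=cv2.cvtColor(im,cv2.COLOR_BGR2HSV)
    m=((h[...,0]<10)|(h[...,0]>170))&(h[...,1]>110)&(h[...,2]<140)
    x,y,w,hh=bx[n]; mm=np.zeros_like(m);mm[y-3:y+hh+3,x-3:x+w+3]=1;m&=mm
    ys,xs=np.nonzero(m);P=np.c_[xs,ys].astype(np.float32)
    vx,vy,cx,cy=cv2.fitLine(P,cv2.DIST_HUBER,0,.01,.01).ravel()
    s=(P-[cx,cy])@[vx,vy]; e=[np.array([cx,cy])+k*np.array([vx,vy]) for k in(s.min(),s.max())]
    ends[n]=e; pl[n]=plane_normal(n,*e); print(n,len(P),e)
d=np.cross(pl['scene'][1],pl['top'][1]);d/=np.linalg.norm(d);d*=np.sign(d[2]);print('axis',d,np.degrees(np.arccos(d[2])),'az',np.degrees(np.arctan2(d[1],d[0])))
for a in ends['scene']:
  for b in ends['top']: print(a,b,tri(a,b))
# intersect scene end rays with top plane
for n,o in(('scene','top'),('top','scene')):
  for a in ends[n]:
    c,r=ray(n,[a]);r=r[0];k=((pl[o][0]-c)@pl[o][1])/(r@pl[o][1]);print(n,a,c+k*r)
# organiser outline top corners at roughly z?; vase rim
v1=onz('top',[[147,204.5]],105);v2=onz('scene',[[345.6,138.1]],105);print('vase',v1,v2,tri((345.6,138.1),(147,204.5)))
for q in([[122,182]]): pass
print('purple',onz('top',[[235,168]],105),'yellow',onz('top',[[163,290]],105))
st=read_state();print(Ro.from_quat(st['ee_rot']).as_matrix().round(3))
# organiser front edge (bottom, tray height ~?) line direction
p=onz('top',[[298.5,211],[416,199.5]],20);print('edge',p,np.degrees(np.arctan2(*(p[1]-p[0])[1::-1])))
E
```

```text
scene 531 [array([245.92128, 241.56815], dtype=float32), array([283.01294, 311.9932 ], dtype=float32)]
top 173 [array([382.88556, 135.40053], dtype=float32), array([412.33817, 143.81653], dtype=float32)]
axis [-0.37322098 -0.02482655  0.92741024] 21.965349201053154 az -176.1943080911082
[245.92128 241.56815] [382.88556 135.40053] (array([ 605.20490358, -187.93987049,  193.52545583]), np.float64(39.35683112467045))
[245.92128 241.56815] [412.33817 143.81653] (array([ 601.12663076, -210.29824571,  208.13435258]), np.float64(0.6557853716544848))
[283.01294 311.9932 ] [382.88556 135.40053] (array([ 664.57182591, -205.90863174,   50.40172611]), np.float64(0.9323919209591117))
[283.01294 311.9932 ] [412.33817 143.81653] (array([ 657.40947514, -232.80115768,   80.08597537]), np.float64(44.55807234672787))
scene [245.92128 241.56815] [ 601.05576882 -210.67618702  208.41785139]
scene [283.01294 311.9932 ] [ 664.42993233 -206.46055616   50.9405074 ]
top [382.88556 135.40053] [ 666.01962924 -206.35480998   46.99029751]
top [412.33817 143.81653] [ 601.93656276 -210.61759687  206.22918203]
vase [[532.034279  183.3231696 105.       ]] [[534.01516487 184.71380841 105.        ]] (array([533.00324251, 184.40489925, 104.23297889]), np.float64(2.2742091015275667))
purple [[591.71747438  44.99719633 105.        ]] yellow [[398.66882367 152.3598244  105.        ]]
[[ 0.957 -0.289 -0.   ]
 [-0.289 -0.957 -0.002]
 [ 0.     0.002 -1.   ]]
edge [[ 535.71078384  -59.46217129   20.        ]
 [ 557.23638652 -267.92447299   20.        ]] -84.1045906427305
```

>>> jog_arm --pt "0.03 0.03 -0.01 -2" --pt "0.06 0.06 -0.02 -4" --pt "0.1 0.1 -0.03 -6" --pt "0.14 0.14 -0.04 -9" --pt "0.18 0.18 -0.043 -12" --pt "0.22 0.22 -0.043 -15" --pt "0.26 0.26 -0.043 -18" --pt "0.29 0.29 -0.043 -20" --pt "0.32 0.32 -0.043 -22" --pt "0.33 0.325 -0.043 -22" --hand 1

```text
clock: 1.35
position: [402.7, 189.6, 290.8]
ee_rot: [0.999, 0.044, -0.001, 0.001]
contact_force: [-0.3, 0.1, 0.2]
gripper_width: 85.5
```

>>> jog_arm --pt "0.012 0.03 0 0" --pt "0.03 0.075 0 0" --pt "0.05 0.12 0 0" --pt "0.072 0.165 0 0" --pt "0.092 0.21 0 0" --pt "0.112 0.255 0 0" --pt "0.132 0.3 0 0" --pt "0.152 0.345 0 0" --pt "0.17 0.39 0 0" --pt "0.181 0.417 0 0"

```text
clock: 2.6
position: [620.6, -211.2, 290.1]
ee_rot: [0.999, 0.043, -0.001, 0.001]
contact_force: [0.8, 0.1, 0.4]
gripper_width: 85.8
```

>>> jog_arm --pt "0 0 0 0" --pt "0 0 0 0"

```text
clock: 2.85
position: [620.6, -210.4, 289.2]
ee_rot: [0.999, 0.044, -0.002, 0.001]
contact_force: [-0.1, -0.2, -0.1]
gripper_width: 85.2
```

>>> jog_arm --pt "0 0 0.03 0" --pt "0 0 0.06 0" --pt "0 0 0.09 0" --pt "0 0 0.11 0" --pt "0 0 0.122 0" --pt "0 0 0.122 0" --pt "0 0 0.122 0"

```text
clock: 3.72
position: [620.8, -210.3, 168.5]
ee_rot: [0.999, 0.044, -0.001, 0.001]
contact_force: [1.1, 0.2, 0.9]
gripper_width: 85.4
```

```bash
python3 - <<'E'
from h import *
a=get_image('scene')[:,:,::-1];b=get_image('top')[:,:,::-1]
cv2.imwrite('pics/g1.png',np.hstack([cv2.resize(a[170:350,190:350],(400,450)),cv2.resize(b[80:220,280:440],(400,450))]))
st=read_state();print(st['position'],st['contact_force'])
E
```

```text
[ 620.67961406 -210.52049489  168.47637235] [-0.75999514  0.22798028 -0.21151474]
```

View pics/g1.png

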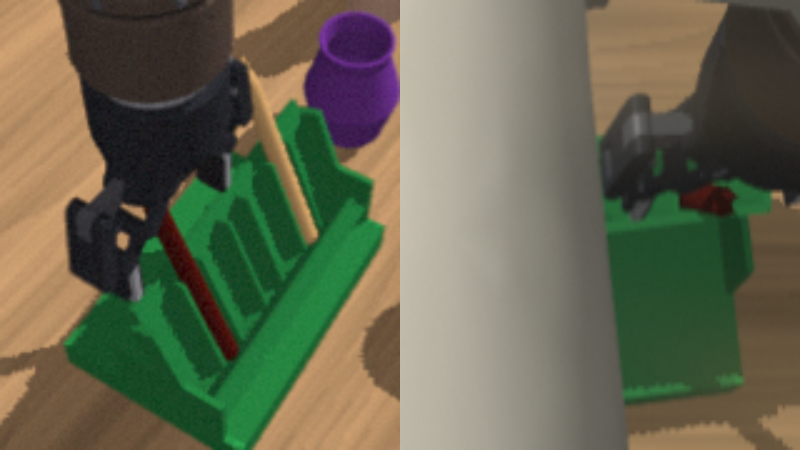

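The scene view shows the stick at (165,215) in the crop, between the two pads at (138,280) and (225,170). The beech tool is clear of the fingers. I'll close on it.

>>> jog_arm --pt "0 0 0 0" --pt "0 0 0 0" --pt "0 0 0 0" --pt "0 0 0 0" --pt "0 0 0 0" --pt "0 0 0 0" --pt "0 0 0 0" --pt "0 0 0 0" --hand -1

```text
clock: 4.82
position: [620.6, -210.6, 168.6]
ee_rot: [0.999, 0.044, -0.001, 0.001]
contact_force: [-0.3, 0.2, 0.9]
gripper_width: 12.5
```

>>> jog_arm --pt "-0.0034 0 -0.0094 0" --pt "-0.0086 0 -0.0235 0" --pt "-0.0137 0 -0.0376 0" --pt "-0.0188 0 -0.0517 0" --pt "-0.0239 0 -0.0658 0" --pt "-0.0291 0 -0.08 0" --pt "-0.0342 0 -0.094 0" --pt "-0.0393 0 -0.108 0" --pt "-0.0393 0 -0.108 0"

```text
clock: 5.95
position: [582.0, -214.0, 278.5]
ee_rot: [0.999, 0.044, 0.001, 0.001]
contact_force: [0.2, -1.3, 0.6]
gripper_width: 12.7
```

```bash
python3 - <<'E'
from h import *
a=get_image('scene')[:,:,::-1];b=get_image('top')[:,:,::-1]
cv2.imwrite('pics/g2s.png',a);cv2.imwrite('pics/g2t.png',b)
cv2.imwrite('pics/g2.png',np.hstack([cv2.resize(a[100:350,150:372],(400,450)),cv2.resize(b[80:220,280:440],(400,450))]))
st=read_state();print(st['position'],st['contact_force'],st['gripper_width'])
E
```

```text
[ 581.54289645 -213.67479109  276.4285012 ] [ 0.19608481  0.07874945 -1.11832961] 12.687784482484336
```

View pics/g2.png

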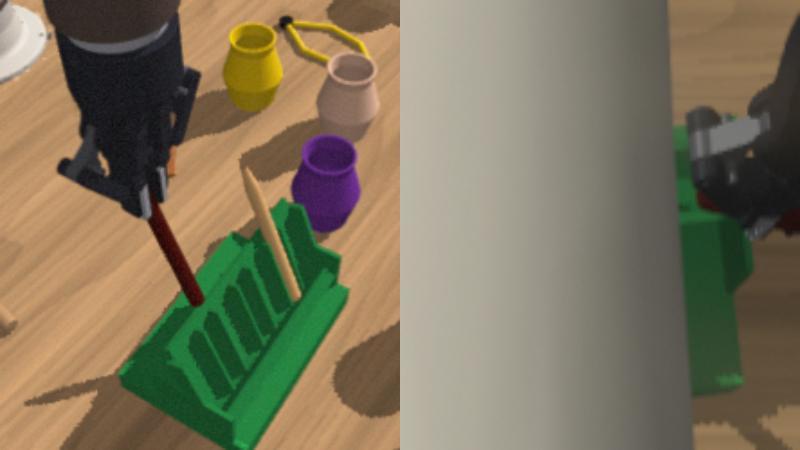

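```bash
python3 - <<'E'
from h import *
im=cv2.imread('pics/g2s.png');h=cv2.cvtColor(im,cv2.COLOR_BGR2HSV)
m=(((h[...,0]<10)|(h[...,0]>170))&(h[...,1]>110)&(h[...,2]<140))
mm=np.zeros_like(m);mm[205:272,228:266]=1;m&=mm
ys,xs=np.nonzero(m);P=np.c_[xs,ys].astype(np.float32)
vx,vy,cx,cy=cv2.fitLine(P,cv2.DIST_HUBER,0,.01,.01).ravel()
s=(P-[cx,cy])@[vx,vy];e=[np.array([cx,cy])+k*np.array([vx,vy]) for k in(s.min(),s.max())];print(len(P),e)
st=read_state();R=Ro.from_quat(st['ee_rot']).as_matrix();g=st['position']-2*R[:,2];print(g,R.round(3))
n=R[:,1]
for q in e:
    o,d=ray('scene',[q]);p=o+d[0]*((g-o)@n)/(d[0]@n);print(p,'rel tool',R.T@(p-g),np.linalg.norm(p-g))
E
```

```text
490 [array([230.55573, 206.12476], dtype=float32), array([259.40305, 268.81454], dtype=float32)]
[ 581.5470496  -213.67216349  278.42849516] [[ 0.996  0.087 -0.002]
 [ 0.087 -0.996 -0.001]
 [-0.002  0.001 -1.   ]]
[ 583.34510682 -213.51428747  278.76205963] rel tool [ 1.80424235e+00  3.06779878e-14 -3.37504681e-01] 1.8355380285856693
[ 622.55561213 -210.22119433  153.75285158] rel tool [4.14253762e+01 4.01195798e-14 1.24585576e+02] 131.29214558732286
```

>>> jog_arm --pt "-0.01 0 -0.03 0" --pt "-0.025 0 -0.06 0" --pt "-0.04 -0.02 -0.085 0" --pt "-0.056 -0.06 -0.09 0" --pt "-0.056 -0.105 -0.09 0" --pt "-0.056 -0.15 -0.09 0" --pt "-0.056 -0.195 -0.09 0" --pt "-0.056 -0.24 -0.09 0" --pt "-0.056 -0.28 -0.09 0" --pt "-0.056 -0.31 -0.08 0"

```text
clock: 7.3
position: [498.8, 92.1, 355.9]
ee_rot: [0.999, 0.044, -0.001, 0.001]
contact_force: [0.3, 0.7, 0.1]
gripper_width: 12.7
```

>>> jog_arm --pt "0 -0.03 0.01 0" --pt "0 -0.06 0.03 0" --pt "0 -0.08 0.05 0" --pt "0 -0.09 0.07 0" --pt "0 -0.09 0.075 0" --pt "0 -0.09 0.075 0"

```text
clock: 8.05
position: [490.8, 181.4, 280.6]
ee_rot: [0.999, 0.044, -0.001, 0.001]
contact_force: [-0.6, 0.0, 0.6]
gripper_width: 12.7
```

```bash
python3 - <<'E'
from h import *
a=get_image('scene')[:,:,::-1];b=get_image('top')[:,:,::-1]
cv2.imwrite('pics/v1s.png',a);cv2.imwrite('pics/v1t.png',b)
cv2.imwrite('pics/v1.png',np.hstack([cv2.resize(a[30:210,260:420],(400,450)),cv2.resize(b[120:280,60:202],(400,450))]))
st=read_state();print(st['position'],st['contact_force'],st['gripper_width'],st['ee_rot'])
E
```

```text
[491.17128555 181.43384832 281.65581331] [0.0331766  0.74207909 0.26778745] 12.717221705040004 [ 9.99029323e-01  4.40480574e-02 -2.91221452e-04  3.10497195e-04]
```

View pics/v1.png

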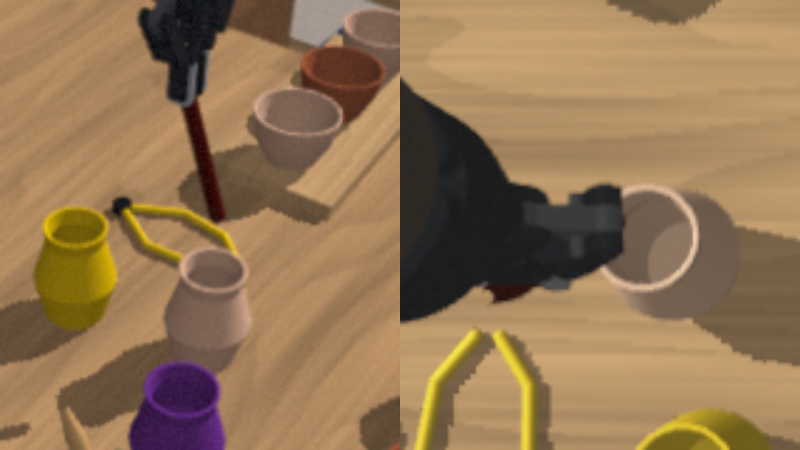

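```bash
python3 - <<'E'
from h import *
im=cv2.imread('pics/v1s.png');h=cv2.cvtColor(im,cv2.COLOR_BGR2HSV)
m=(((h[...,0]<10)|(h[...,0]>170))&(h[...,1]>110)&(h[...,2]<140))
mm=np.zeros_like(m);mm[72:122,330:355]=1;m&=mm
ys,xs=np.nonzero(m);P=np.c_[xs,ys].astype(np.float32)
vx,vy,cx,cy=cv2.fitLine(P,cv2.DIST_HUBER,0,.01,.01).ravel()
s=(P-[cx,cy])@[vx,vy];e=[np.array([cx,cy])+k*np.array([vx,vy]) for k in(s.min(),s.max())];print(len(P),e)
st=read_state();R=Ro.from_quat(st['ee_rot']).as_matrix();g=st['position']-2*R[:,2];n=R[:,1]
for q in e:
    o,d=ray('scene',[q]);p=o+d[0]*((g-o)@n)/(d[0]@n);print(p,'rel tool',R.T@(p-g),np.linalg.norm(p-g))
# rim ellipse by bright ring in top pic0 : circle through mask
t=cv2.imread('pics/top0.png')[175:235,120:185];hh=t.astype(int)
e=cv2.Canny(cv2.GaussianBlur(cv2.resize(t,None,fx=6,fy=6,interpolation=cv2.INTER_CUBIC),(9,9),0),40,100)
c=cv2.HoughCircles(cv2.cvtColor(cv2.resize(t,None,fx=6,fy=6,interpolation=cv2.INTER_CUBIC),cv2.COLOR_BGR2GRAY),cv2.HOUGH_GRADIENT,1.5,200,param1=80,param2=30,minRadius=85,maxRadius=130)
c=c[0,0]/6;uv=[c[0]+120-.4,c[1]+175-.4];print(uv,c[2],onz('top',[uv],105))
E
```

```text
274 [array([335.99982 ,  72.000046], dtype=float32), array([347.45963, 117.88521], dtype=float32)]
[496.11096459 181.85656656 258.67553767] rel tool [4.97171387e+00 7.96340374e-14 2.49772550e+01] 25.467257576806762
[532.27449727 184.99275953 159.87821942] rel tool [4.13311172e+01 3.05530709e-14 1.23752458e+02] 130.47195892902644
[np.float32(146.975), np.float32(205.225)] 17.691668 [[530.87115593 183.30696003 105.        ]]
```

>>> jog_arm --pt "0 0.0005 0.03 0" --pt "0 0.0005 0.06 0" --pt "0.002 0.0005 0.08 0" --pt "0.005 0.0005 0.095 0" --pt "0.007 0.0005 0.11 0" --pt "0.007 0.0005 0.11 0"

```text
clock: 8.9
position: [497.9, 181.1, 170.8]
ee_rot: [0.999, 0.044, -0.001, 0.001]
contact_force: [-0.5, -1.5, -1.6]
gripper_width: 12.6
```

```bash
python3 - <<'E'
from h import *
a=get_image('scene')[:,:,::-1];b=get_image('top')[:,:,::-1]
cv2.imwrite('pics/v2.png',np.hstack([cv2.resize(a[60:200,290:414],(400,450)),cv2.resize(b[120:280,60:202],(400,450))]))
st=read_state();print(st['position'],st['contact_force'],st['gripper_width'])
E
```

```text
[498.54528274 181.61250623 172.11557651] [-0.78191665 -0.65658229  0.13449036] 12.135276550924598
```

View pics/v2.png

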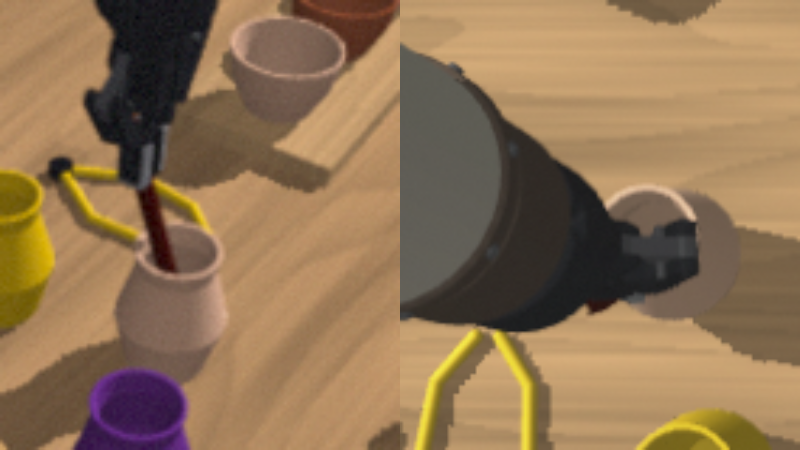

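The foot is inside the neck with no contact force, and the vase hasn't moved. I'll lower it the rest of the way slowly.

>>> jog_arm --pt "0.001 0 0.008 0" --pt "0.003 0 0.016 0" --pt "0.004 0 0.024 0" --pt "0.005 0 0.031 0" --pt "0.006 0 0.037 0" --pt "0.006 0 0.037 0" --pt "0.006 0 0.037 0"

```text
clock: 9.88
position: [504.8, 182.3, 135.3]
ee_rot: [0.999, 0.044, 0.0, 0.0]
contact_force: [1.2, -1.0, -0.4]
gripper_width: 13.0
```

```bash
python3 - <<'E'
from h import *
a=get_image('scene')[:,:,::-1]
cv2.imwrite('pics/v3.png',cv2.resize(a[60:200,290:414],(500,560)))
st=read_state();print(st['position'],st['contact_force'],st['wrist_torque'],st['gripper_width'])
E
```

```text
[504.78494216 182.26392751 135.35151411] [ 1.28466764 -0.19983137 -0.61886727] [ 0.00866326 -0.30241525 -0.02856391] 12.590578052643162
```

View pics/v3.png

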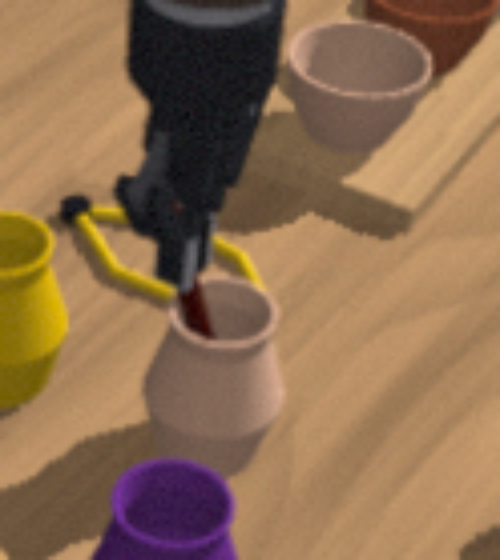

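>>> jog_arm --pt "0.001 0 0.002 0" --pt "0.001 0 0.004 0" --pt "0.001 0 0.004 0"

```text
clock: 10.3
position: [505.9, 182.4, 131.4]
ee_rot: [0.999, 0.044, 0.001, -0.0]
contact_force: [1.1, 0.0, 0.2]
gripper_width: 12.4
```

```bash
python3 - <<'E'
from h import *
st=read_state();print(st['position'],st['contact_force'],st['wrist_torque'],st['gripper_width'])
E
```

```text
[505.9499838  182.41541817 131.36761264] [1.12541775 0.00171637 0.22760096] [ 0.04211057 -0.42292273 -0.06904187] 12.419764386829668
```

>>> jog_arm --pt "0 0 0 0" --pt "0 0 0 0" --pt "0 0 0 0" --pt "0 0 0 0" --pt "0 0 0 0" --pt "0 0 0 0" --pt "0 0 0 0" --hand 1

```text
clock: 11.18
position: [505.9, 182.4, 131.4]
ee_rot: [0.999, 0.044, 0.001, -0.0]
contact_force: [-0.2, -0.3, -0.7]
gripper_width: 85.4
```

```bash
python3 - <<'E'
from h import *
a=get_image('scene')[:,:,::-1]
cv2.imwrite('pics/v4.png',cv2.resize(a[60:200,290:414],(500,560)))
st=read_state();print(st['position'],st['contact_force'],st['wrist_torque'],st['gripper_width'])
E
```

```text
[505.91945653 182.43697389 131.35310638] [0.03750007 0.20972199 0.38558927] [-0.03705913 -0.01489825 -0.00644058] 85.40010092147702
```

View pics/v4.png

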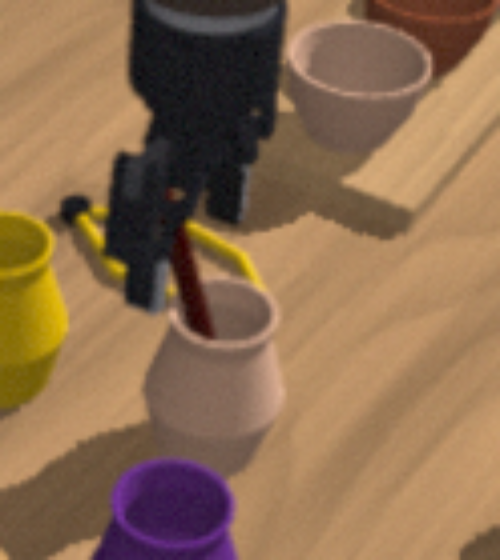

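The stick is released and leans on the rim at about (205,330) in the crop, midway between the open fingers. I'll retreat straight up.

>>> jog_arm --pt "0 0 -0.01 0" --pt "0 0 -0.03 0" --pt "0 0 -0.06 0" --pt "0 0 -0.1 0" --pt "0 0 -0.14 0" --pt "-0.03 -0.03 -0.16 0" --pt "-0.06 -0.07 -0.17 0" --pt "-0.09 -0.11 -0.17 0" --pt "-0.1 -0.15 -0.17 0" --pt "-0.1 -0.18 -0.17 0"

```text
clock: 12.48
position: [389.1, 354.2, 302.6]
ee_rot: [0.999, 0.045, 0.001, -0.001]
contact_force: [-0.3, -0.0, 0.6]
gripper_width: 85.5
```

>>> jog_arm --pt "-0.02 -0.04 0 0" --pt "-0.04 -0.08 0 0" --pt "-0.05 -0.12 0 0" --pt "-0.05 -0.12 0 0" --pt "-0.05 -0.12 0 0"

```text
clock: 13.1
position: [328.5, 468.8, 302.9]
ee_rot: [0.999, 0.045, 0.001, -0.001]
contact_force: [-1.0, 0.2, 0.0]
gripper_width: 85.4
```

```bash
python3 - <<'E'
from h import *
a=get_image('scene')[:,:,::-1];b=get_image('top')[:,:,::-1]
cv2.imwrite('pics/f1s.png',a);cv2.imwrite('pics/f1t.png',b)
cv2.imwrite('pics/f1.png',np.hstack([cv2.resize(a[60:320,200:430],(400,452)),cv2.resize(b[120:280,60:202],(400,452))]))
st=read_state();print(st['position'],st['contact_force'],st['clock'])
E
```

```text
[328.8984238  468.34547487 303.11121169] [ 0.30178204 -0.28306491 -0.08638422] 13.2
```

View pics/f1.png

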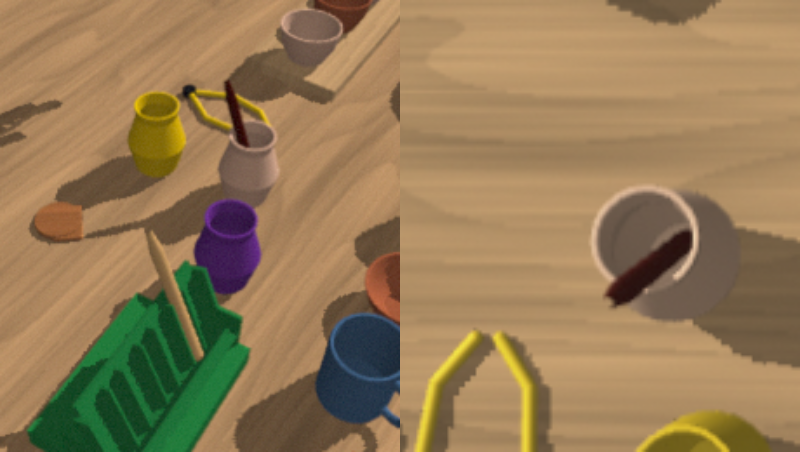

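```bash
python3 - <<'E'
from h import *
t,e=tri((331.7,107.2),(135.3,227.3));print(t,e)
d=np.hypot(*(t[:2]-[532.5,184]));print('tip horiz from axis',d)
for z in (6,8,20,25): print('foot z',z,'lean',np.degrees(np.arccos((t[2]-z)/175)))
a=cv2.absdiff(cv2.imread('pics/scene0.png'),cv2.imread('pics/f1s.png'))
print('beech region diff',a[190:265,283:318].mean(), 'vase belly diff',a[160:180,330:358].mean())
E
```

```text
[490.25707953 181.43358891 169.62745288] 5.8387025179739185
tip horiz from axis 42.32080807367128
foot z 6 lean 20.769590473011256
foot z 8 lean 22.54399033299571
foot z 20 lean 31.23871670464157
foot z 25 lean 34.26497872461863
beech region diff 3.2156190476190476 vase belly diff 2.619642857142857
```

The tip is 170 mm high and 42 mm from the vase axis, which fits the foot resting on the floor at about 20° lean. The vase and beech regions look the same as at the start, so I'm handing in.

```bash
python3 - <<'E'
from bench import *
print(job_done())
E
```

```text
the job is handed in; nothing more can be done
None
```

The rosewood tool now stands in the pinkish bisque vase, foot down and tapered end up. I handed the job in at about 13 s; no verdict was reported. I drew the tool out along its own axis, lowered it through the vase neck, released it, then backed the arm well away.

- **Tool:** in the last pictures the tip triangulates to about 170 mm high. That fits the foot resting on the vase floor, about 20° lean against the rim. The foot was not seen directly, and the two rays to the tip missed each other by 5.8 mm, so the lean is only good to a few degrees.
- **Vase and beech tool:** both look unchanged from the first picture.
- **Forces:** contact readings were about 2 N or less at every reading.

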